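# Feed the live power module along the fence into its dock

### The arm

A 6-joint arm with a two-finger parallel gripper is mounted at the origin on the work surface. World frame = base frame: x ahead of the robot, y to its left, z up, the work surface at z = 0. Lengths are in m, angles in rad, forces in N, time in s.
With the tool pointing down it reaches from about 0.35 to 0.8 m from the base axis. Payload 7.3 kg.
Tool frame: the origin (TCP) lies at the very end of the fingers, on their centre line; the grasp point (between the pads) lies 19 mm behind it; z points along the fingers, x is the direction in which the jaws open and shut, and the axes are right-handed (so a half turn about z gives the same grasp; the last joint's range is limited). The gripper opens to 85 mm and grips with 20 to 120 N. Pads are 22 mm wide; open, the fingers measure 114 mm over their backs; the gripper's body (76 mm by 85 mm) begins 54 mm behind the grasp point. The pads swing forward as they close: fully open they stand 13 mm farther back than shut.
Start: joints at [-1.389, 0.342, 1.524, -0, 1.275, -0.146], TCP at [0.169, -0.497, 0.192] pointing down, gripper open.
Joint ranges: [-2.53, 2.53], [-0.77, 2.02], [0.04, 2.7], [-1, 4.14], [0.28, 2.66], [-3.11, 3.11]. Speed limits (rad/s): [2.57, 2.57, 3.14, 3.14, 3.14, 3.14].

### API

Orientations are given as a rotation vector (axis times angle).
In Python, from workcell import r gives the robot as it stands.
- The arm moves only by the tool send_rows, never from a script. Its argument "moves" is text: rows parted by semicolons, each of 7 numbers parted by spaces: the opening in per cent of the stroke, from 0 (shut) to 100 (fully open), then the shift along the tool's x, y, z in mm, then the turn, a rotation vector about the tool's x, y, z in degrees. A call has 1 to 20 rows; each row is the pose to reach, as a shift and turn from the pose commanded when the call began, along the tool's axes at that moment; what a row does not reach only later rows make up. A row lasts 1/10 s, in which the tool goes at most 50 mm and 8.59 degrees, less where a joint would pass 70% of its speed; a pose out of reach is approached as far as the arm can. A call with a gripper value outside its range is refused whole. The fingers move at their own pace and stop on an object; "force" is the grip in N (left out, the last holds). Time passes only in rows, so rows that repeat a pose let the fingers close. It gives the time, the measured TCP pose, the force and the opening at its end, in the units of the state.
- r.get_state(): the state, without advancing time (a new reading comes with each control period).
- r.grab_frame(name): name is "scene" or "side" or "wrist"; returns the picture (400x640x3 uint8, blue, green, red); there is no depth.
- r.get_calibration(name): a dict with "camera_matrix" (3x3 intrinsics, pixels), "rvec" (rotation vector, rad) and "tvec" (3), from world to camera coordinates, as OpenCV has them. Camera axes: x right, y down, z forward; pixel columns grow to the right and rows downward; lengths in m; the calibration is good to about 2 mm. The wrist camera is an equidistant fisheye: a pixel r from the principal point sees the ray r / f radians off the axis. A picture is of the moment at which its call begins: read the wrist's pose just before it. get_calibration takes no time and is no camera call; for the wrist camera it gives the pose at the moment of the call.
- r.sign_off(): hands the job in, once; it reports no verdict.
Trained networks look in the newest picture that a camera, given by its name, has taken for a name from the list of things; names that differ only in an ending like _2 or _b are one class to them, and where a whole thing is asked for, a point or a joint stands for the part that bears it (a point fixed in the world has none). Each returns a list of dicts, best first, with "conf" (0 to 1); they miss things now and then, are a little off and sometimes report something else, mostly with a low value. They report only what shows in the picture. A call takes as long as a camera call. They do not tell look-alikes from the thing itself.
- r.search_frame(camera, target): "rect" ([centre column, centre row, width, height] in pixels, round what is visible of it).
- r.place_of(camera, target): "at" ([column, row] in pixels: a listed point, or the origin of a listed thing).
The state is a dict: "clock": time; "q": joint angles; "dq": joint speeds; "effort": joint torques, N m; "eef_pos": TCP position; "tool_rot": TCP orientation; "contact_force": force on the tool from outside, world axes, zero at the start; "moment": the same for the moment, N m; "finger_gap": opening from 0.0 (shut) to 1.0 (fully open).
Only numpy, scipy, OpenCV 4.12 (cv2) and the standard library are available. Lean on these libraries where they do the work, as an engineer would, in place of code of your own. Each camera call takes 0.05 s, during which the arm holds its last target.

### The job

On the docking tray stands a radio power module with an amber window (the one with the blue window is a spare). Its dock is live, so take the yellow push stick by its wooden handle and, touching the module with nothing but the stick, first press the module over against the blue fence while it is still near the open end of the tray, then feed it along, kept against the fence all the way, until it is fully home at the grey dock. Then stand the push stick back upright on the bench, off the tray, and let go of it.

Things in the scene. Friction and masses are not known exactly. Their poses are not given: they have to be found in the camera images.
- tray: Fixed docking tray: plate 360 (x) x 160 (y) x 8 mm. Origin: centre of its underside, on the bench; x = feed direction, towards the dock. Blue fence along the whole +y side: inner face y = +60, top 36 above the bench. Grey dock at the +x end: face x = +140, top 53, y -80 to +60. The -y side and -x end are open. A module fully home has its centre at x = +95, y = +30, square to the fence.
- module_mid (a point): Centre (half-way up) of the module to dock: black finned box 90 (x) x 60 (y) x 50 mm high, amber window on top, about 0.35 kg. It stands loose on the tray plate and slides on it. It starts near the open -x end, 20 to 32 mm off the fence, its x within 6 degrees of the tray's x.
- stick_grip (a point): Mid-handle of the push stick, 55 mm above its underside; x to its head; stands on the bench; 120 g. Wooden handle 60 (x) x 22 (y), centred here, 14 to 76 high. Yellow bar 22 wide, 14 high, x -50 to 90. L-shaped head 30 high: heel plate, front face x = 102, y -42 to 20, pushes the module's rear; cheek at its -y end, on to x = 152, 10 thick, inner face y = -32, presses the side away from the fence.
Things that resemble listed ones, but are neither listed nor needed, are in the scene too. Of the things that look like the part that bears stick_grip, the middle-sized one is meant. What is shaped like the part that bears module_mid but pink is not meant.

How it is judged:
On the way, in this order (a step that is already met when the one before it is completed fails the run):
1. the module is pressed over against the fence while its centre is still in the open-end half of the tray (y of module_mid in the frame of tray above 0.022 m and angle between the x axis of module_mid and the x axis of tray, either way round below 0.18 rad and x of module_mid in the frame of tray below 0 m), for 0.1 s.
2. the module is fed past the middle of the tray, still against the fence (y of module_mid in the frame of tray above 0.018 m and angle between the x axis of module_mid and the x axis of tray, either way round below 0.18 rad and x of module_mid in the frame of tray above 0.03 m), for 0.1 s.
3. the module is home at the dock, against the fence (y of module_mid in the frame of tray above 0.018 m and angle between the x axis of module_mid and the x axis of tray, either way round below 0.18 rad and x of module_mid in the frame of tray above 0.085 m), for 0.2 s.
At the end, for the whole second after the job is handed in: The module stands flat on the tray within 10 mm of fully home at the dock and within 12 mm of the fence, square to it within 10 degrees; the push stick stands upright on the bench itself (not on the tray), released, and both are at rest (all of step 3 and x of module_mid in the frame of tray below 0.105 m and y of module_mid in the frame of tray below 0.04 m and angle between each of module_mid, stick_grip's own z axis and vertical below 0.1 rad and height (world z) of stick_grip between 0.045 and 0.06 m and linear speed of each of stick, module below 0.02 m/s); the robot touches nothing.
It fails at once if the robot itself touches the module (contact force between the arm and module above 1 N).
It fails at once if the fingers touch the module (contact force between the fingers and module above 1 N).
It fails at once if past the middle of the tray the module strays more than 15 mm from the fence or turns more than 12 degrees from it (x of module_mid in the frame of tray above 0 m and (y of module_mid in the frame of tray below 0.015 m or angle between the x axis of module_mid and the x axis of tray, either way round above 0.21 rad)).
It also fails if it takes over 53 s, if anything falls off the work surface, if the arm or the gripper's body presses on something with over 40 N, if the wrist force passes 120 N, or if a joint passes its speed limit or range.

## Working session

There is one attempt and no reset: what is moved stays moved. The work goes in short steps, Python scripts to look and compute and a tool call to move; the robot and the scene stay as the last step left them, time stands still between calls to the robot, and variables do not carry over. Pictures are saved under pics/ and viewed, and the job is handed in when it is done.

Besides the shell and the picture viewer there is one more tool, called after "Call:" as a command line: name --argument value ..., lists and objects as JSON in quotes. send_rows: Moves the arm, as the interface text tells. Its arguments: {"type":"object","properties":{"moves":{"type":"string"},"force":{"type":"number"}},"required":["moves"]}

```bash
mkdir -p pics; ls; cat > h.py <<'E'
import numpy as np, cv2
from workcell import r
def cal(n):
    c=r.get_calibration(n); K=np.array(c["camera_matrix"],float); R,_=cv2.Rodrigues(np.array(c["rvec"],float)); t=np.array(c["tvec"],float).ravel(); return K,R,t
def ray(n,px,c=None):
    K,R,t=c or cal(n)
    x=(px[0]-K[0,2])/K[0,0]; y=(px[1]-K[1,2])/K[1,1]
    if n=="wrist":
        th=np.hypot(x,y); s=np.sin(th)/max(th,1e-9); d=np.array([x*s,y*s,np.cos(th)])
    else: d=np.array([x,y,1.])
    return -R.T@t, R.T@d
def atz(n,px,z,c=None):
    o,d=ray(n,px,c); return o+d*(z-o[2])/d[2]
def proj(n,P,c=None):
    K,R,t=c or cal(n); p=R@np.array(P,float)+t
    if n=="wrist":
        rr=np.hypot(p[0],p[1]); th=np.arctan2(rr,p[2]); a=p[:2]/max(rr,1e-9)*th
    else: a=p[:2]/p[2]
    return np.array([K[0,0]*a[0]+K[0,2],K[1,1]*a[1]+K[1,2]])
E
python3 - <<'E'
from h import *
for n in("scene","side","wrist"):
    im=r.grab_frame(n); cv2.imwrite(f"pics/{n}0.png",im)
    for t in("tray","module_mid","stick_grip"):
        print(n,t,[(np.round(d["at"]).tolist(),round(d["conf"],2)) for d in r.place_of(n,t)][:5])
s=r.get_state();print(s)
E
```

```text
pics
scene tray [([221.0, 151.0], 0.73)]
scene module_mid [([229.0, 160.0], 0.68), ([282.0, 138.0], 0.59)]
scene stick_grip [([323.0, 251.0], 0.86), ([439.0, 292.0], 0.72), ([397.0, 217.0], 0.7)]
side tray [([294.0, 111.0], 0.73)]
side module_mid [([287.0, 119.0], 0.62), ([352.0, 131.0], 0.61)]
side stick_grip [([267.0, 244.0], 0.84), ([320.0, 364.0], 0.63), ([366.0, 270.0], 0.61)]
wrist tray []
wrist module_mid []
wrist stick_grip []
{'clock': 0.6, 'q': array([-1.38900319e+00,  3.41987282e-01,  1.52414389e+00, -7.11291088e-06,
        1.27536992e+00, -1.45975836e-01]), 'dq': array([ 6.32859127e-06, -1.64758744e-03, -3.33102600e-04,  4.05468327e-04,
       -2.32900008e-05,  1.59462042e-03]), 'effort': array([-1.87232849e-04, -4.33357608e+01, -2.46190113e+01,  2.44925744e-06,
        2.34159925e-04,  1.70080909e-07]), 'eef_pos': array([ 0.16904681, -0.49705066,  0.19161277]), 'tool_rot': array([ 2.55405485e+00, -1.82920147e+00,  9.60741743e-05]), 'contact_force': array([-0.14117585,  0.50206074,  0.61310737]), 'moment': array([0.05548902, 0.04132997, 0.01288352]), 'finger_gap': 0.998161892566487}
```

View pics/scene0.png

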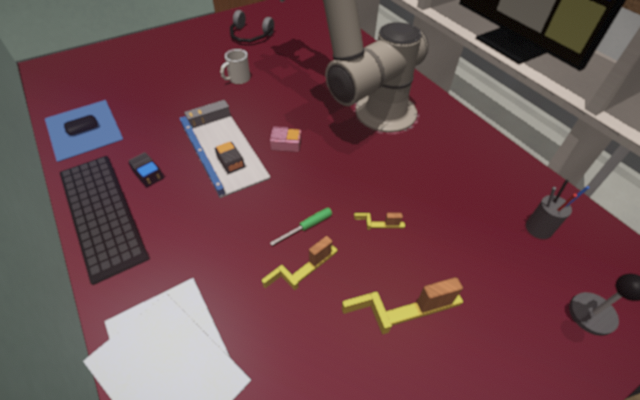

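View pics/side0.png

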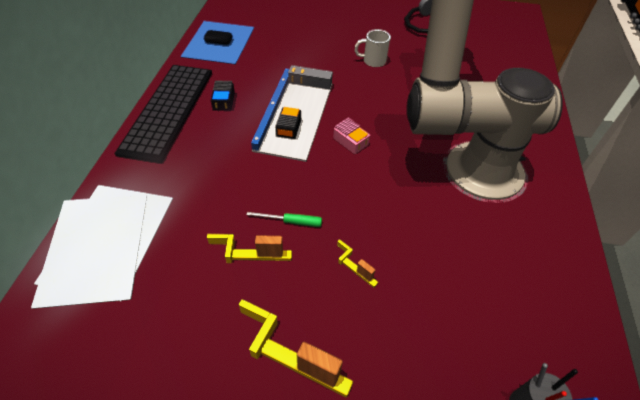

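The sticks are at scene (439,292) large, (323,251) middle and (397,217) small. Side (320,364), (267,244) and (366,270) are the same three. The middle one fits the description. The module is the black one with the amber window on the tray, at scene (229,157). The blue-window one at (146,170) is the spare, and the pink one at (286,138) is a distractor. Next I'll confirm in crops.

```bash
python3 - <<'E'
from h import *
a=cv2.imread("pics/scene0.png"); b=cv2.imread("pics/side0.png")
def crop(im,x,y,w,h,f): return cv2.resize(im[y:y+h,x:x+w],None,fx=f,fy=f,interpolation=cv2.INTER_CUBIC)
cv2.imwrite("pics/c1.png",np.vstack([np.hstack([crop(a,250,225,100,70,4),crop(b,195,220,100,70,4)]),np.hstack([crop(a,175,95,100,75,4)[:300],crop(b,245,60,100,75,4)])]))
cv2.imwrite("pics/c2.png",np.hstack([crop(a,175,95,100,100,4),crop(b,245,60,100,100,4)]))
def tri(pa,pb):
    o1,d1=ray("scene",pa);o2,d2=ray("side",pb)
    A=np.stack([d1,-d2],1);s,*_=np.linalg.lstsq(A,o2-o1,rcond=None)
    p,q=o1+s[0]*d1,o2+s[1]*d2; return np.round((p+q)/2,4),round(float(np.linalg.norm(p-q)),4)
for n,x,y in[("mid",(323,251),(267,244)),("big",(439,292),(320,364)),("small",(397,217),(366,270)),("mod",(229,160),(287,119)),("tray",(221,151),(294,111))]: print(n,tri(x,y))
for n in("scene","side"): print(n,ray(n,(320,200))[0])
E
```

```text
mid (array([0.5225, 0.4059, 0.0709]), 0.0043)
big (array([0.3578, 0.6366, 0.0688]), 0.0053)
small (array([0.2953, 0.4133, 0.053 ]), 0.0017)
mod (array([ 0.5808, -0.0352,  0.0393]), 0.0166)
tray (array([ 0.5779, -0.1176,  0.0042]), 0.0117)
scene [0.80334831 0.81934933 0.87643413]
side [0.33503523 0.90854416 0.9142775 ]
```

View pics/c1.png

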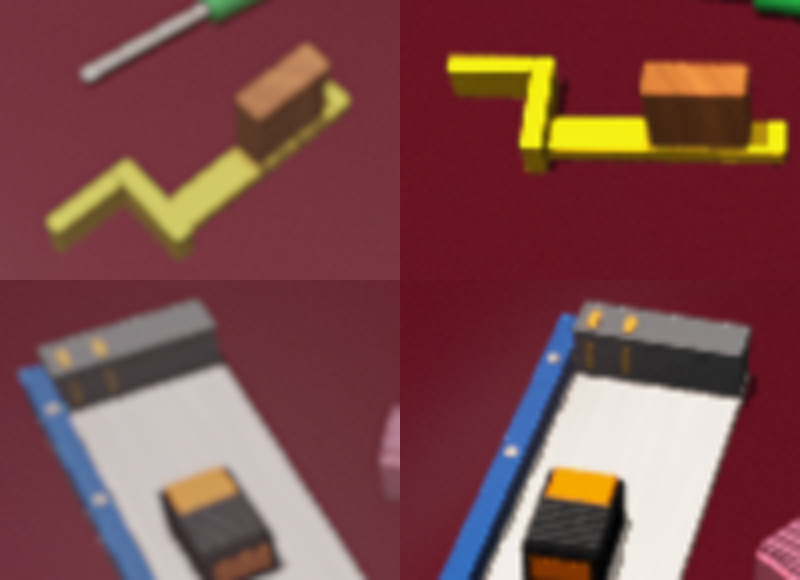

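View pics/c2.png

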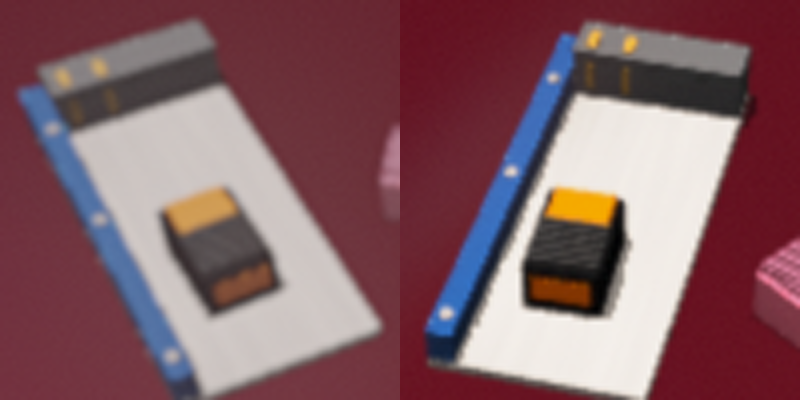

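```bash
cat > fit.py <<'E'
from h import *
from scipy.optimize import least_squares
def fit(kp,x0,f=4,cams=None):
    # kp: list (cam,(x,y,z)mm rel underside,(px,py))
    C={n:(cams or {}).get(n) or cal(n) for n in set(k[0] for k in kp)}
    def res(p):
        c,s=np.cos(p[2]),np.sin(p[2]);out=[]
        for n,P,px in kp:
            P=np.array(P)/1000.;W=[p[0]+c*P[0]-s*P[1],p[1]+s*P[0]+c*P[1],P[2]]
            out.append(proj(n,W,C[n])-px)
        return np.concatenate(out)
    q=least_squares(res,x0,loss="soft_l1");return q.x,res(q.x).reshape(-1,2)
def un(off,c,f=4): return np.array([off[0]+(c[0]+.5)/f-.5,off[1]+(c[1]+.5)/f-.5])
BOX=lambda x0,x1,y0,y1,z0,z1:[((a),(b)) for a in[(x,y,z) for x in(x0,x1) for y in(y0,y1) for z in(z0,z1)] for b in[(x,y,z) for x in(x0,x1) for y in(y0,y1) for z in(z0,z1)] if a<b and sum(i!=j for i,j in zip(a,b))==1]
STICK=BOX(-30,30,-11,11,14,76)+BOX(-50,90,-11,11,0,14)+BOX(90,102,-42,20,0,30)+BOX(102,152,-42,-32,0,30)
TRAY=BOX(-180,180,-80,80,0,8)+BOX(-180,180,60,80,8,36)+BOX(140,180,-80,60,8,53)
MOD=BOX(-45,45,-30,30,8,58)
def draw(im,n,p,E,f,off,col):
    c,s=np.cos(p[2]),np.sin(p[2]);C=cal(n)
    for a,b in E:
        q=[]
        for P in(a,b):
            P=np.array(P)/1000.;w=proj(n,[p[0]+c*P[0]-s*P[1],p[1]+s*P[0]+c*P[1],P[2]],C)
            q.append(tuple(int(v) for v in (w-off+.5)*f))
        cv2.line(im,*q,col,1,cv2.LINE_AA)
E
cat > f1.py <<'E'
from fit import *
S=[];T=[];M=[]
for P,a,b in [((30,-11,76),(236,98),(241,63)),((-30,-11,76),(307,43),(348,62)),((-30,11,76),(329,66),(351,96)),((30,11,76),(256,122),(242,96)),
 ((-50,11,14),(349,100),(385,149)),((152,-42,30),(47,219),(47,55)),((152,-32,30),(56,234),(49,72)),((90,-42,30),(127,158),(154,58)),((102,20,30),(175,239),(121,149)),((90,20,30),None,(147,149))]:
    if a:S.append(("scene",P,un((250,225),a)))
    S.append(("side",P,un((195,220),b)))
for P,a,b in [((-180,-80,8),(381,326),(247,398)),((-180,80,36),(160,378),(27,332)),((140,60,53),(46,96),(177,52)),((140,60,8),(75,130),(175,95)),((140,-80,8),(222,85),(342,116)),((180,-80,53),(199,20),(349,45)),((180,60,53),(38,68),(185,22))]:
    T+=[("scene",P,un((175,95),a)),("side",P,un((245,60),b))]
for P,a,b in [((45,30,58),(161,208),(152,190)),((45,-30,58),(225,187),(223,198)),((-45,-30,58),(270,258),(203,277)),((-45,30,58),(210,280),(126,274)),((-45,30,8),(213,316),(124,307)),((-45,-30,8),(282,286),(200,313))]:
    M+=[("scene",P,un((175,95),a)),("side",P,un((245,60),b))]
if __name__=="__main__":
    ps={}
    for n,k,x0 in(("stick",S,[.52,.4,0]),("tray",T,[.578,-.117,-1.5]),("mod",M,[.58,-.03,-1.5])):
        p,e=fit(k,x0);ps[n]=p
        print(n,np.round(p,4),np.degrees(p[2]));print(np.round(e,1).tolist())
    np.savez("pose.npz",**ps)
    t,m=ps["tray"],ps["mod"];c,s=np.cos(t[2]),np.sin(t[2]);d=m[:2]-t[:2];print("mod in tray",c*d[0]+s*d[1],-s*d[0]+c*d[1],np.degrees(m[2]-t[2]))
    out=[]
    for n,o1,o2 in(("scene",(250,225),(175,95)),("side",(195,220),(245,60))):
        im=cv2.imread(f"pics/{n}0.png");row=[]
        for o in(o1,o2):
            z=cv2.resize(im[o[1]:o[1]+75 if o==o1 else o[1]+75,o[0]:o[0]+100],None,fx=4,fy=4,interpolation=cv2.INTER_CUBIC)
            z=cv2.resize(im[o[1]:o[1]+(70 if o==o1 else 105),o[0]:o[0]+100],None,fx=4,fy=4,interpolation=cv2.INTER_CUBIC)[:420]
            if o==o1: draw(z,n,ps["stick"],STICK,4,np.array(o),(255,0,255)); z=cv2.copyMakeBorder(z,0,140,0,0,cv2.BORDER_CONSTANT)
            else: draw(z,n,ps["tray"],TRAY,4,np.array(o),(0,255,0)); draw(z,n,ps["mod"],MOD,4,np.array(o),(255,0,255))
            row.append(z)
        cv2.imwrite(f"pics/ov_{n}.png",np.hstack(row))
E
python3 f1.py
```

```text
stick [0.5214 0.393  0.1831] 10.491751058673026
[[-0.7, -0.0], [0.8, -0.7], [-0.1, -0.2], [0.4, 0.0], [0.5, -0.3], [-0.8, -0.3], [0.5, -0.1], [-0.4, -0.7], [0.2, 0.0], [0.2, 0.8], [-0.2, 0.8], [1.0, 0.3], [0.1, -0.1], [-0.2, -0.4], [0.0, 0.8], [0.2, -0.0], [0.6, 0.7], [-0.0, -0.4], [-1.3, -0.3]]
tray [ 0.5713 -0.112  -1.614 ] -92.47383395144362
[[-0.4, 0.2], [-0.0, 0.1], [2.3, 0.5], [-0.1, -0.5], [1.3, -0.3], [-0.7, -1.0], [-2.6, 1.9], [0.2, -0.3], [0.2, 0.4], [-0.2, 1.2], [-0.5, -0.5], [1.3, 0.2], [-0.4, -0.2], [0.6, -0.6]]
mod [ 0.5751 -0.0376 -1.5612] -89.44956126841865
[[-1.6, -0.2], [-1.0, -1.8], [0.7, -2.0], [1.0, -1.1], [2.2, -2.1], [-0.2, -0.4], [-1.7, 0.1], [-1.6, -2.5], [0.4, 2.7], [-0.2, 2.0], [1.4, 2.6], [0.8, 3.3]]
mod in tray -0.074561827774102 0.000622284009972452 3.0242726830249698
```

View pics/ov_scene.png

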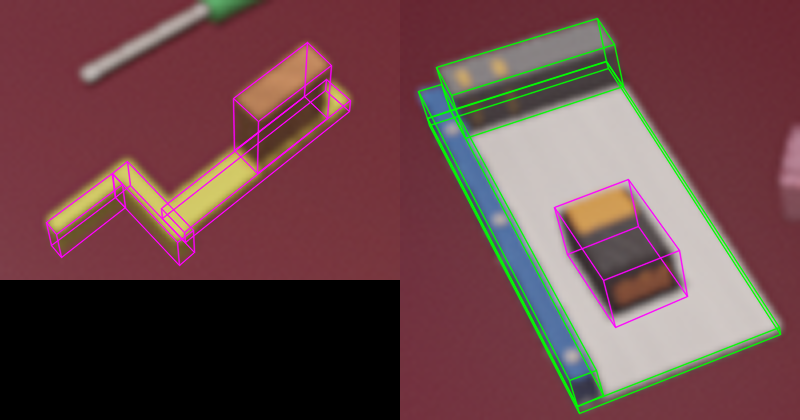

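View pics/ov_side.png

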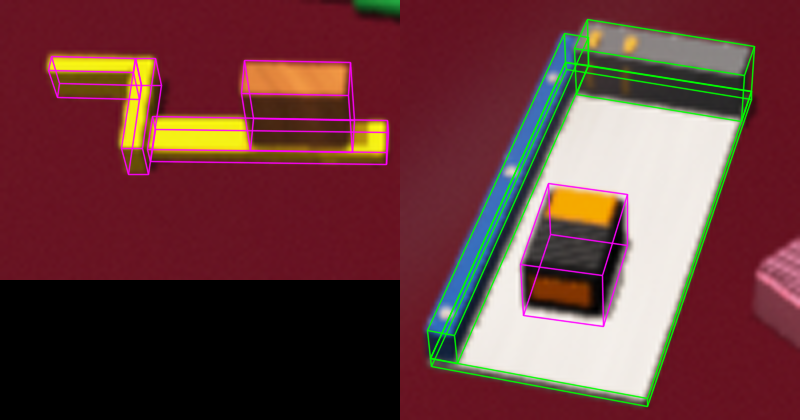

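```bash
cat > f2.py <<'E'
from f1 import *
C={n:cal(n) for n in("scene","side")}
def res(p):
    out=[];c,s=np.cos(p[2]),np.sin(p[2])
    for n,P,px in M:
        x=np.sign(P[0])*p[3]/2;y=np.sign(P[1])*p[4]/2;z=.008 if P[2]==8 else .008+p[5]
        out.append(proj(n,[p[0]+c*x-s*y,p[1]+s*x+c*y,z],C[n])-px)
    return np.concatenate(out)
q=least_squares(res,[.575,-.037,-1.56,.09,.06,.05]);m=q.x
print(np.round(m,4));print(np.round(q.fun.reshape(-1,2),1).tolist())
t=np.load("pose.npz")["tray"];c,s=np.cos(t[2]),np.sin(t[2]);d=m[:2]-t[:2];print("mod in tray",c*d[0]+s*d[1],-s*d[0]+c*d[1],np.degrees(m[2]-t[2]))
E
python3 f2.py
python3 - <<'E'
import cv2,numpy as np
a=cv2.imread("pics/scene0.png");b=cv2.imread("pics/side0.png")
f=lambda im,x,y:cv2.resize(im[y:y+40,x:x+40],None,fx=10,fy=10,interpolation=cv2.INTER_CUBIC)
cv2.imwrite("pics/m1.png",np.hstack([f(a,210,138),f(b,268,102)]))
E
```

```text
[ 0.5751 -0.0458 -1.5564  0.088   0.054   0.0377]
[[-0.9, 1.1], [0.6, 0.0], [-0.6, -0.0], [0.5, 0.3], [0.5, -0.7], [-0.4, 0.5], [-1.2, 0.7], [0.5, -1.3], [0.2, 0.4], [1.6, 0.0], [-0.8, 1.1], [0.5, 1.0]]
mod in tray -0.0663251764858687 0.0009511786129700077 3.298688511552554
```

View pics/m1.png

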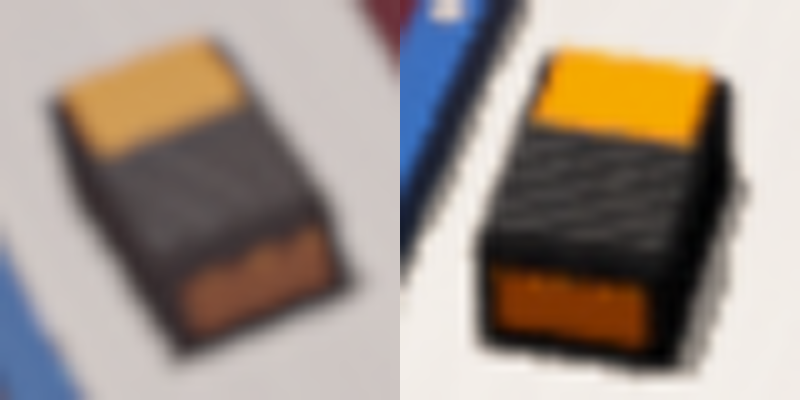

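The crops confirm it: the middle stick's fit overlays cleanly, and so does the tray's. First I'll go above the tray with the wrist camera to refine the module, on the way to the stick.

```bash
cat > mv.py <<'E'
from h import *
from scipy.spatial.transform import Rotation as Ro
def mv(pos,yawdeg):
    """target TCP pos, tool-down with tool x at world yaw -> shift mm, turn deg in tool axes (from measured pose)"""
    s=r.get_state();R0=Ro.from_rotvec(s["tool_rot"])
    a=np.radians(yawdeg);X=np.array([np.cos(a),np.sin(a),0]);Z=np.array([0,0,-1.]);R1=Ro.from_matrix(np.stack([X,np.cross(Z,X),Z],1))
    print("t",round(float(s["clock"]),2),"shift",np.round(R0.inv().apply(np.array(pos)-s["eef_pos"])*1000,1),"turn",np.round(np.degrees((R0.inv()*R1).as_rotvec()),1))
E
python3 -c "
from mv import *
mv((.50,.0,.36),20)"
```

```text
t 0.6 shift [-364.  -473.3 -168.4] turn [  0.   -0.  -91.2]
```

Call:
send_rows --moves "100 -364 -473 -168 0 0 -91;100 -364 -473 -168 0 0 -91;100 -364 -473 -168 0 0 -91;100 -364 -473 -168 0 0 -91;100 -364 -473 -168 0 0 -91;100 -364 -473 -168 0 0 -91;100 -364 -473 -168 0 0 -91;100 -364 -473 -168 0 0 -91;100 -364 -473 -168 0 0 -91;100 -364 -473 -168 0 0 -91;100 -364 -473 -168 0 0 -91;100 -364 -473 -168 0 0 -91;100 -364 -473 -168 0 0 -91;100 -364 -473 -168 0 0 -91;100 -364 -473 -168 0 0 -91"

```text
clock: 2.1
eef_pos: [0.4994, -0.0003, 0.3592]
tool_rot: [3.094, 0.541, -0.001]
contact_force: [-0.1, -0.8, -0.4]
finger_gap: 0.998
```

```bash
python3 - <<'E'
from mv import *
C=cal("wrist");im=r.grab_frame("wrist");cv2.imwrite("pics/w1.png",im)
np.savez("w1.npz",K=C[0],R=C[1],t=C[2])
s=r.get_state();print(s["eef_pos"],s["tool_rot"],s["q"],s["clock"])
mv((.50,.0,.36),20)
E
```

```text
[ 0.49907741 -0.00077316  0.35916873] [ 3.09478486e+00  5.39064954e-01 -1.70632564e-03] [-1.54843494e-01  2.21386488e-01  1.23896534e+00 -5.51168483e-04
  1.68220209e+00 -4.99813964e-01] 2.15
t 2.15 shift [ 1.1 -0.4 -0.8] turn [ 0.   0.1 -0.2]
```

View pics/w1.png

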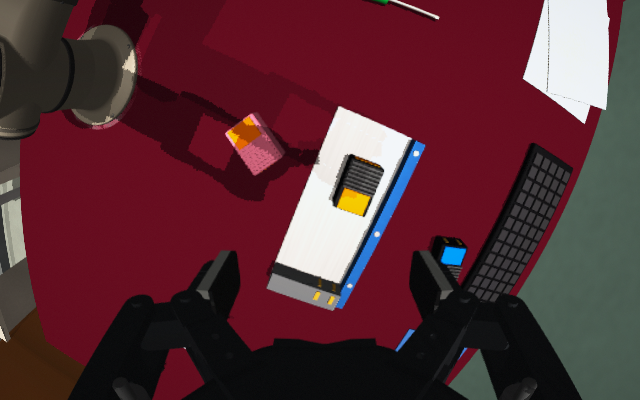

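The wrist view shows the tray centred near (345,210). The module is at about (358,185), amber window towards the dock, with a visible gap to the fence on its right. I'll zoom in to fit it.

```bash
python3 - <<'E'
import cv2
a=cv2.imread("pics/w1.png");cv2.imwrite("pics/w1c.png",cv2.resize(a[95:315,260:440],None,fx=2.7,fy=2.7,interpolation=cv2.INTER_CUBIC))
cv2.imwrite("pics/w1m.png",cv2.resize(a[140:230,315:435],None,fx=6,fy=6,interpolation=cv2.INTER_CUBIC))
E
```

```text
(no output)
```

View pics/w1m.png

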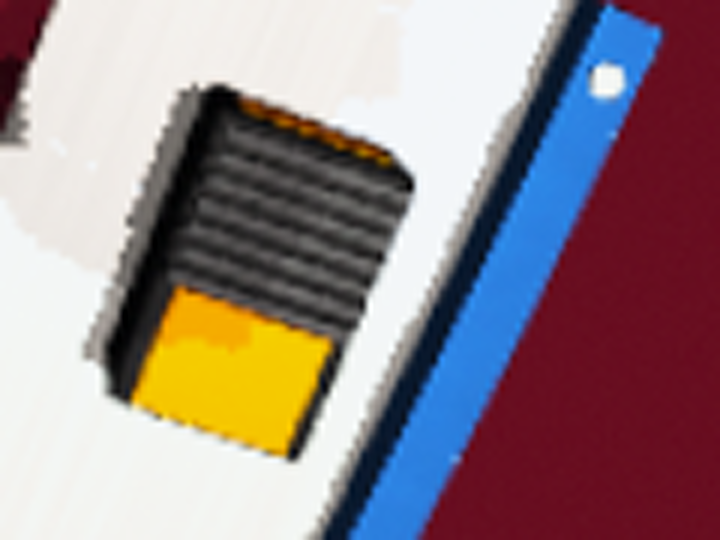

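View pics/w1c.png

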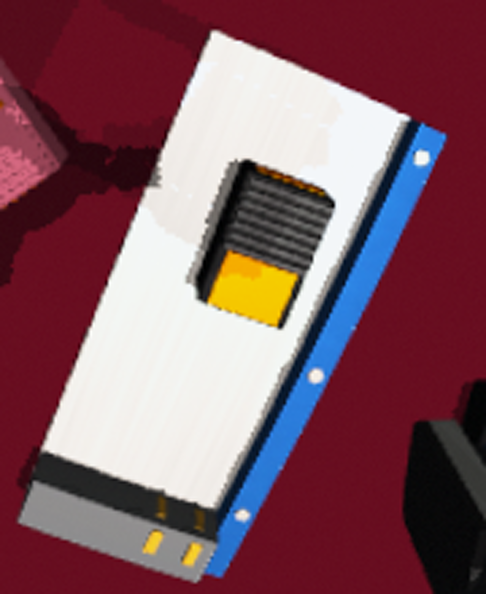

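```bash
cat > f3.py <<'E'
from f1 import *
w=np.load("w1.npz");CW=(w["K"],w["R"],w["t"]);cams={"wrist":CW}
TW=[("wrist",P,un((260,95),a,2.7)) for P,a in [((-180,-80,8),(212,31)),((-180,80,36),(446,135)),((180,-80,53),(18,521)),((180,60,53),(197,583)),((180,80,36),(222,577)),((140,-80,53),(38,480)),((140,60,53),(217,537))]]
MW=[("wrist",P,un((315,140),a,6)) for P,a in [((45,30,58),(297,460)),((45,-30,8),(107,392)),((-45,-30,8),(208,85)),((-45,30,58),(413,183))]]
def ti(t,m):
    c,s=np.cos(t[2]),np.sin(t[2]);d=m[:2]-t[:2];print("  mod in tray",np.round([c*d[0]+s*d[1],-s*d[0]+c*d[1]],4),np.degrees(m[2]-t[2]))
tw,e=fit(TW,[.571,-.112,-1.61],cams=cams);print("tray wrist",tw,np.round(e,1).tolist())
mw,e=fit(MW,[.575,-.04,-1.56],cams=cams);print("mod wrist",mw,np.round(e,1).tolist());ti(tw,mw)
ta,e=fit(T+TW,tw,cams=cams);print("tray all",ta,np.abs(e).max())
# subset: robust module pts on scene/side: bottom rear + FL top
Z=im=cv2.imread("pics/w1.png")
z=cv2.resize(im[140:230,315:435],None,fx=6,fy=6,interpolation=cv2.INTER_CUBIC)
import fit as F
F.cal=lambda n:CW
draw(z,"wrist",mw,MOD,6,np.array((315,140)),(255,0,255));draw(z,"wrist",tw,TRAY,6,np.array((315,140)),(0,255,0))
cv2.imwrite("pics/w1ov.png",z)
E
python3 f3.py
```

```text
tray wrist [ 0.57035899 -0.11213683 -1.61148378] [[0.0, -0.6], [0.4, -0.2], [-0.5, 0.6], [0.3, 0.1], [-0.1, -0.1], [-1.7, -0.1], [1.0, 2.3]]
mod wrist [ 0.57350728 -0.04594857 -1.52049248] [[1.9, 3.4], [-0.8, -4.5], [-2.3, -0.0], [0.7, 0.1]]
  mod in tray [-0.0663  0.0005] 5.213417163891801
tray all [ 0.57073719 -0.11207976 -1.61233655] 2.5980317384733667
```

View pics/w1ov.png

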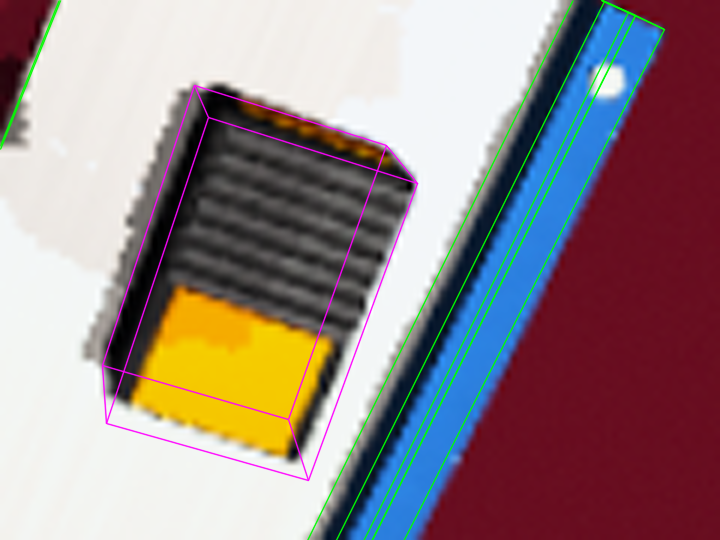

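```bash
python3 -c "
from mv import *
mv((.5214,.393,.14),100.5)"
```

```text
t 2.15 shift [ 154.4 -363.   219. ] turn [ -0.    0.1 -80.7]
```

Call:
send_rows --moves "100 154 -363 219 0 0 -80.7;100 154 -363 219 0 0 -80.7;100 154 -363 219 0 0 -80.7;100 154 -363 219 0 0 -80.7;100 154 -363 219 0 0 -80.7;100 154 -363 219 0 0 -80.7;100 154 -363 219 0 0 -80.7;100 154 -363 219 0 0 -80.7;100 154 -363 219 0 0 -80.7;100 154 -363 219 0 0 -80.7;100 154 -363 219 0 0 -80.7;100 154 -363 219 0 0 -80.7"

```text
clock: 3.35
eef_pos: [0.5225, 0.392, 0.141]
tool_rot: [2.013, 2.411, 0.0]
contact_force: [-0.3, -0.2, 0.3]
finger_gap: 1.001
```

```bash
python3 - <<'E'
from mv import *
im=r.grab_frame("wrist");cv2.imwrite("pics/w2.png",im)
print(r.place_of("wrist","stick_grip"))
C=cal("wrist")
p=np.load("pose.npz")["stick"];c,s=np.cos(p[2]),np.sin(p[2])
import fit
fit.draw(im,"wrist",p,fit.STICK,1,np.array((0,0)),(255,0,255));cv2.imwrite("pics/w2o.png",im)
mv((.5214,.393,.041),100.5)
E
```

```text
[{'at': [587.5, 89.9], 'conf': 0.83}, {'at': [325.9, 187.5], 'conf': 0.72}]
t 3.45 shift [  1.1  -1.3 100.8] turn [ 0.1 -0.  -0.2]
```

View pics/w2o.png

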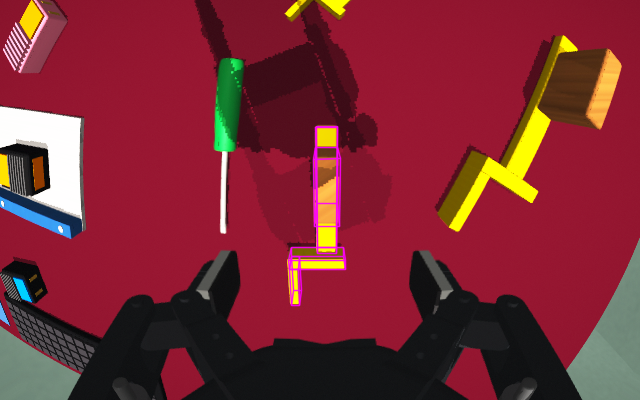

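The overlay matches the stick, with its handle at about (326,190). Now I'll go down and grip.

Call:
send_rows --moves "100 1 -1 40 0 0 0;100 1 -1 80 0 0 0;100 1 -1 101 0 0 0;100 1 -1 101 0 0 0;0 1 -1 101 0 0 0;0 1 -1 101 0 0 0;0 1 -1 101 0 0 0;0 1 -1 101 0 0 0;0 1 -1 101 0 0 0;0 1 -1 101 0 0 0;0 1 -1 101 0 0 0;0 1 -1 101 0 0 0" --force 80

```text
clock: 4.65
eef_pos: [0.5205, 0.3943, 0.0395]
tool_rot: [2.009, 2.415, -0.0]
contact_force: [-0.8, 0.6, -0.2]
finger_gap: -0.0
```

```bash
python3 -c "
from mv import *
print(r.get_state()['eef_pos'],r.get_state()['finger_gap'])
mv((.5214,.393,.16),100.5)"
```

```text
[0.52050044 0.39434191 0.03948306] -0.0003884757814050808
t 4.65 shift [  -1.5    0.6 -120.5] turn [-0.  0. -0.]
```

The fingers closed completely, so the grip missed. I'll look before doing anything else.

```bash
python3 - <<'E'
from mv import *
cv2.imwrite("pics/w3.png",r.grab_frame("wrist"))
a=r.grab_frame("scene");b=r.grab_frame("side")
f=lambda im,x,y:cv2.resize(im[y:y+130,x:x+130],None,fx=3,fy=3,interpolation=cv2.INTER_CUBIC)
cv2.imwrite("pics/v3.png",np.hstack([f(a,240,170),f(b,200,150)]))
E
```

```text
(no output)
```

View pics/w3.png

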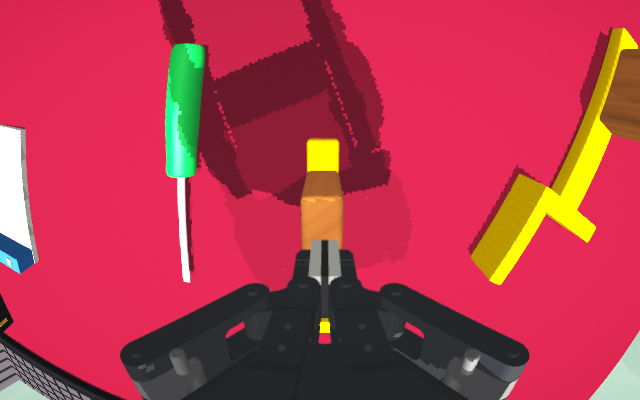

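View pics/v3.png

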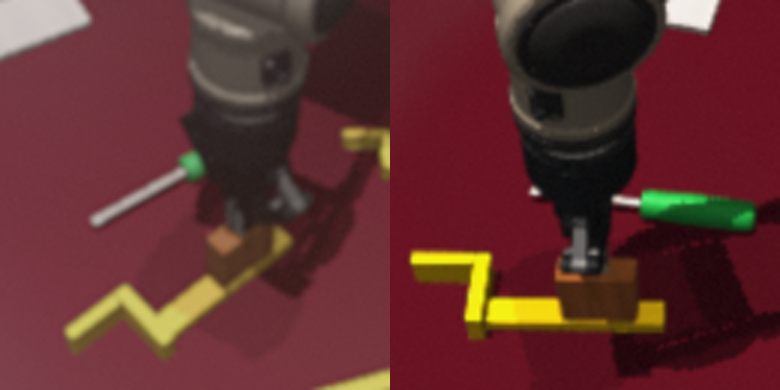

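```bash
python3 - <<'E'
from mv import *
p=r.get_state()["eef_pos"];print(p)
for n in("wrist","scene","side"):
    print(n,proj(n,p),proj(n,p+[0,0,.019]), proj(n,p+[0,0,.1]))
    im=r.grab_frame(n)
    import fit
    fit.draw(im,n,np.load("pose.npz")["stick"],fit.STICK,1,np.array((0,0)),(255,0,255))
    for q,cl in((p,(0,255,0)),(p+[0,0,.019],(255,255,0)),(p+[0,0,.1],(255,255,255))): cv2.circle(im,tuple(int(v) for v in proj(n,q)),2,cl,-1)
    c=proj(n,p).astype(int);im=im[max(0,c[1]-60):c[1]+60,c[0]-60:c[0]+60];cv2.imwrite(f"pics/q_{n}.png",cv2.resize(im,(390,390),interpolation=cv2.INTER_CUBIC))
cv2.imwrite("pics/q.png",np.hstack([cv2.imread(f"pics/q_{n}.png") for n in("scene","side")]))
E
```

```text
[0.52054593 0.39434316 0.03947975]
wrist [325.66654155 226.00057168] [325.75988239 238.82600121] [326.42186473 335.68780712]
scene [320.62134993 253.0925856 ] [320.75571585 249.01998082] [321.37836276 230.14767458]
side [269.67606106 248.16279402] [269.18493462 243.75360499] [266.9176807  223.39886508]
```

View pics/q.png

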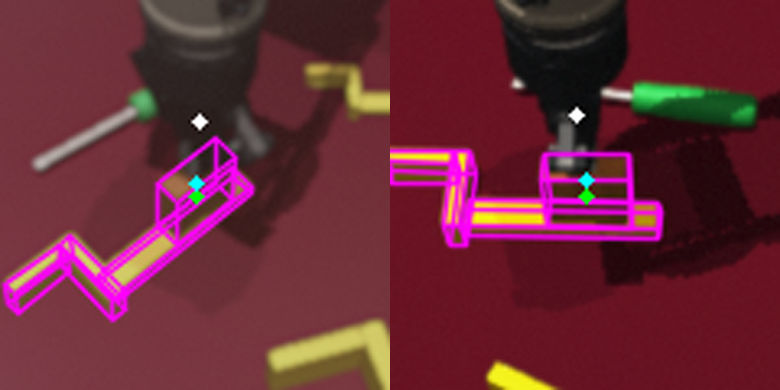

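View pics/q_wrist.png

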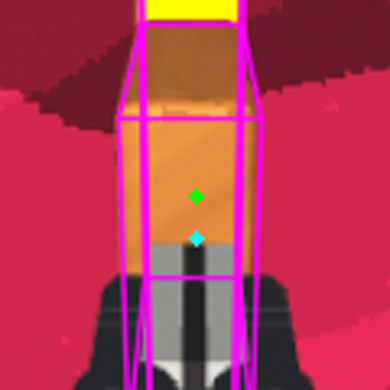

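```bash
python3 - <<'E'
import cv2,numpy as np
from mv import *
a=r.grab_frame("scene");b=r.grab_frame("side")
f=lambda im,x,y:cv2.resize(im[y:y+60,x:x+50],None,fx=8,fy=8,interpolation=cv2.INTER_CUBIC)
z=np.hstack([f(a,295,210),f(b,245,200)]);z=np.clip(z.astype(float)*1.8,0,255).astype(np.uint8)
cv2.imwrite("pics/q2.png",z)
E
```

```text
(no output)
```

View pics/q2.png

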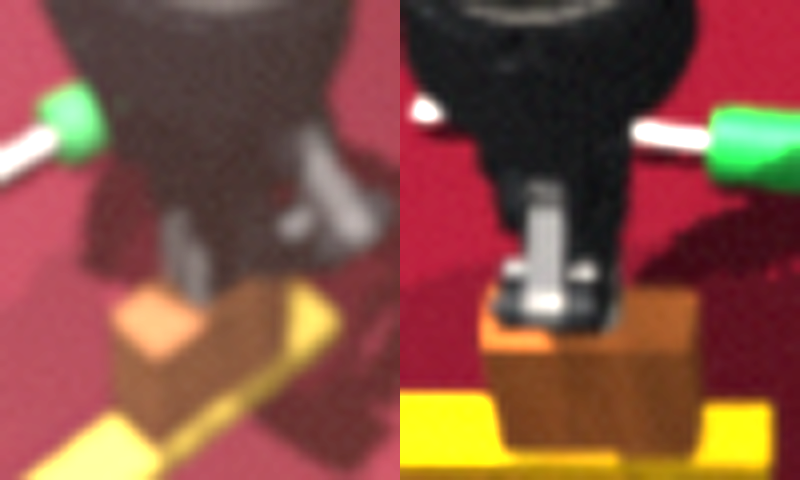

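```bash
python3 - <<'E'
from mv import *
s=r.get_state();R=Ro.from_rotvec(s["tool_rot"]).as_matrix();p=s["eef_pos"]
for v in[(-42.5,0,-13),(42.5,0,-13),(42.5,0,-30),(42.5,11,-13),(42.5,-11,-13),(57,0,-13),(0,0,0),(0,0,-20),(0,0,-30),(0,0,-37)]:
    print(v,proj("wrist",p+R@np.array(v)/1000))
print(s["finger_gap"],s["contact_force"],s["clock"])
E
```

```text
(-42.5, 0, -13) [256.24959572 233.77749168]
(42.5, 0, -13) [395.05887802 233.86563221]
(42.5, 0, -30) [401.23203665 246.39160328]
(42.5, 11, -13) [393.48293794 249.74914138]
(42.5, -11, -13) [396.57187974 217.20700412]
(57, 0, -13) [417.4955055  233.39322708]
(0, 0, 0) [325.6482494 225.9467328]
(0, 0, -20) [325.7499054  239.51420575]
(0, 0, -30) [325.80810204 247.36881707]
(0, 0, -37) [325.85223961 253.3697567 ]
-0.0009006107743131657 [-0.57698771 -0.45623401 -0.33377222] 5.05
```

The fingers seem to have shut above the handle: zero force, an unoccluded handle, and tips drawn roughly 30–40 mm short of the stated TCP. I'll lift clear and measure where the tips really are.

Call:
send_rows --moves "0 0 0 -50 0 0 0;0 0 0 -100 0 0 0;0 0 0 -100 0 0 0"

```text
clock: 5.35
eef_pos: [0.5243, 0.3966, 0.148]
tool_rot: [2.006, 2.411, 0.022]
contact_force: [0.7, 0.3, -0.1]
finger_gap: -0.001
```

```bash
python3 - <<'E'
from mv import *
s=r.get_state();R=Ro.from_rotvec(s["tool_rot"]).as_matrix();p=s["eef_pos"];out=[]
for n in("wrist","scene","side"):
    C=cal(n);im=r.grab_frame(n);c=proj(n,p,C).astype(int);h=25 if n!="wrist" else 50
    o=(c[0]-h,c[1]-h);f=260/(2*h)
    z=cv2.resize(im[o[1]:o[1]+2*h,o[0]:o[0]+2*h],(260,260),interpolation=cv2.INTER_CUBIC);z=np.clip(z*1.6,0,255).astype(np.uint8)
    for d,cl in((0,(0,255,0)),(-.02,(255,255,0)),(-.04,(255,255,255)),(-.06,(0,255,255))):
        q=(proj(n,p+R[:,2]*d,C)-o+.5)*f;cv2.circle(z,tuple(int(v) for v in q),3,cl,-1)
    out.append(z)
    if n=="wrist":
        K,Rc,t=C;print("cam in tool mm",R.T@(-Rc.T@t-p)*1000,"axis",R.T@Rc.T[:,2])
        for y in(-11,0,11):print(y,[proj(n,p+R@np.array([0,y,zz])/1000,C).round(1).tolist() for zz in(0,-20,-30,-40)])
        cv2.imwrite("pics/w4.png",im)
cv2.imwrite("pics/q4.png",np.hstack(out));print(p)
E
```

```text
cam in tool mm [  -0.69190555  -78.6650671  -182.59224204] axis [-7.92943927e-04  3.04901092e-01  9.52383691e-01]
-11 [[325.6, 210.0], [325.7, 222.2], [325.8, 229.3], [325.9, 237.3]]
0 [[325.6, 226.0], [325.7, 239.6], [325.8, 247.5], [325.8, 256.2]]
11 [[325.6, 241.4], [325.7, 256.1], [325.7, 264.6], [325.8, 273.9]]
[0.52431983 0.39660263 0.14795619]
```

View pics/q4.png

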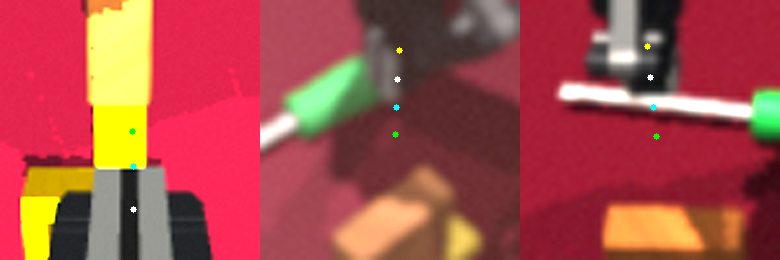

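View pics/w4.png

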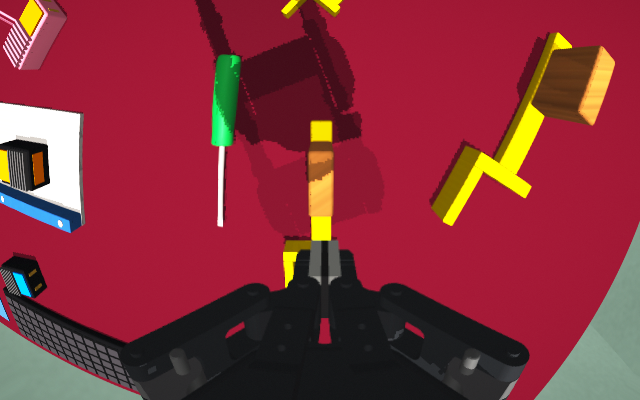

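```bash
python3 - <<'E'
from mv import *
s=r.get_state();R=Ro.from_rotvec(s["tool_rot"]).as_matrix();p=s["eef_pos"];out=[];print(p,s["tool_rot"])
for n in("scene","side","wrist"):
    C=cal(n);im=r.grab_frame(n);c=proj(n,p-[0,0,-.03],C).astype(int);h=16 if n!="wrist" else 32
    o=(c[0]-h,c[1]-h);f=260/(2*h);print(n,o,f)
    z=cv2.resize(im[o[1]:o[1]+2*h,o[0]:o[0]+2*h],(260,260),interpolation=cv2.INTER_CUBIC);z=np.clip(z*2.2,0,255).astype(np.uint8)
    out.append(z)
cv2.imwrite("pics/q5.png",np.hstack(out))
E
```

```text
[0.5203061  0.39422609 0.13940758] [ 2.00916558e+00  2.41509778e+00 -2.70683870e-04]
scene (np.int64(305), np.int64(206)) 8.125
side (np.int64(250), np.int64(199)) 8.125
wrist (np.int64(294), np.int64(217)) 4.0625
```

View pics/q5.png

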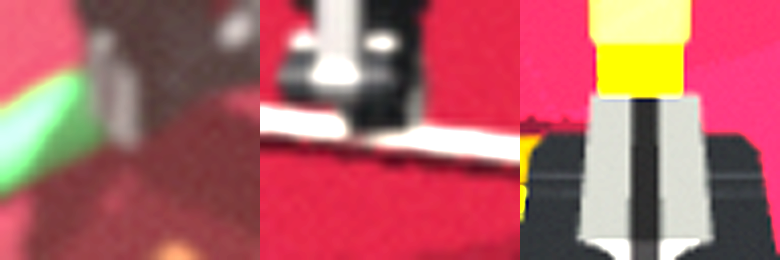

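```bash
python3 - <<'E'
from mv import *
s=r.get_state();R=Ro.from_rotvec(s["tool_rot"]).as_matrix();p=s["eef_pos"]
from scipy.optimize import least_squares
C={n:cal(n) for n in("scene","side","wrist")}
for v in [(8,0,-20),(8,0,-25),(8,0,-30),(8,0,-35),(8,11,-30),(8,-11,-30)]:
    print(v,[ (n,proj(n,p+R@np.array(v)/1000,C[n]).round(1).tolist()) for n in C])
# wrist tip corners: edges at crop (592,95),(703,95): 
L=un=lambda a:(294+(a[0]-520+.5)/4.0625-.5,217+(a[1]+.5)/4.0625-.5)
print(L((592,95)),L((703,95)),L((632,95)),L((660,95)),L((580,240)),L((712,240)))
E
```

```text
(8, 0, -20) [('scene', [324.1, 227.4]), ('side', [266.5, 221.4]), ('wrist', [339.5, 239.6])]
(8, 0, -25) [('scene', [324.1, 226.1]), ('side', [266.3, 220.0]), ('wrist', [339.9, 243.4])]
(8, 0, -30) [('scene', [324.2, 224.8]), ('side', [266.1, 218.6]), ('wrist', [340.3, 247.4])]
(8, 0, -35) [('scene', [324.3, 223.5]), ('side', [266.0, 217.2]), ('wrist', [340.7, 251.7])]
(8, 11, -30) [('scene', [320.6, 227.5]), ('side', [260.8, 218.5]), ('wrist', [339.8, 264.5])]
(8, -11, -30) [('scene', [327.8, 222.1]), ('side', [271.4, 218.7]), ('wrist', [340.7, 229.3])]
(311.34615384615387, 240.0076923076923) (338.66923076923075, 240.0076923076923) (321.1923076923077, 240.0076923076923) (328.0846153846154, 240.0076923076923) (308.39230769230767, 275.7) (340.88461538461536, 275.7)
```

The settled pictures agree: the shut tips lie about 40 mm short of the reported TCP (side row 215.6, wrist row 240, scene row 224). I'll use tip = TCP − 40 mm, reopen and descend in stages, watching the force.

```bash
python3 -c "
from mv import *
mv((.5207,.393,.030),100.5);mv((.5207,.393,.003),100.5)"
```

```text
t 5.65 shift [ -0.9   1.1 107.8] turn [-0.2  0.1 -0. ]
t 5.65 shift [ -0.8   1.1 134.8] turn [-0.2  0.1 -0. ]
```

Call:
send_rows --moves "100 0 0 0 0 0 0;100 0 0 0 0 0 0;100 0 0 0 0 0 0;100 0 0 0 0 0 0;100 -1 0 40 0 0 0;100 -1 0 80 0 0 0;100 -1 0 108 0 0 0;100 -1 0 108 0 0 0;100 -1 0 115 0 0 0;100 -1 0 115 0 0 0"

```text
clock: 6.65
eef_pos: [0.5215, 0.3938, 0.0256]
tool_rot: [2.009, 2.415, 0.003]
contact_force: [-0.1, -0.9, -0.1]
finger_gap: 0.998
```

```bash
python3 - <<'E'
from mv import *
s=r.get_state();print(s["eef_pos"],s["contact_force"],s["finger_gap"])
w=r.grab_frame("wrist");b=r.grab_frame("side")
cv2.imwrite("pics/v6.png",np.hstack([w,cv2.resize(b[190:270,235:300],(325,400))])[:, 170:970])
E
```

```text
[0.52148847 0.39378536 0.02560872] [-0.11559627 -0.91619244 -0.14349252] 0.9983535951612766
```

View pics/v6.png

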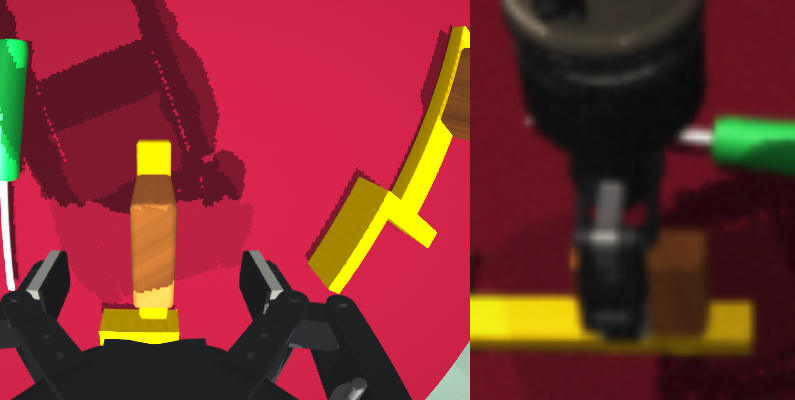

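Call:
send_rows --moves "100 0 0 10 0 0 0;100 0 0 20 0 0 0;100 0 0 23 0 0 0;100 0 0 23 0 0 0"

```text
clock: 7.15
eef_pos: [0.5201, 0.393, 0.0004]
tool_rot: [-2.009, -2.415, 0.003]
contact_force: [-0.7, -0.1, 0.2]
finger_gap: 1.0
```

Call:
send_rows --moves "0 0 0 0 0 0 0;0 0 0 0 0 0 0;0 0 0 0 0 0 0;0 0 0 0 0 0 0;0 0 0 0 0 0 0;0 0 0 0 0 0 0;0 0 0 0 0 0 0" --force 80

```text
clock: 7.85
eef_pos: [0.521, 0.3935, 0.0019]
tool_rot: [2.009, 2.415, 0.001]
contact_force: [0.2, -0.5, 3.4]
finger_gap: 0.245
```

```bash
python3 - <<'E'
from mv import *
s=r.get_state();print(s["eef_pos"],s["contact_force"],s["finger_gap"])
w=r.grab_frame("wrist");b=r.grab_frame("side")
cv2.imwrite("pics/v7.png",np.hstack([w,cv2.resize(b[190:270,235:300],(325,400))])[:, 170:970])
E
```

```text
[0.52096696 0.39346401 0.00190241] [ 0.22202552 -0.50691496  3.36828832] 0.244767311078478
```

View pics/v7.png

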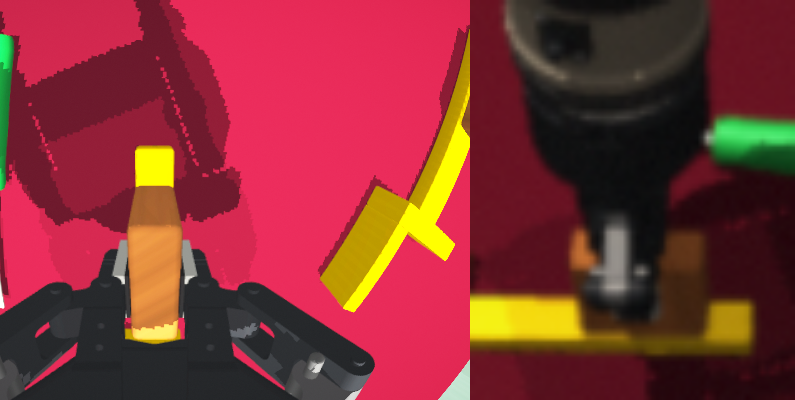

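Gripped, at 0.245 of the stroke, which is the 21–22 mm handle. Lift, and compute the transfer.

Call:
send_rows --moves "0 0 0 -15 0 0 0;0 0 0 -40 0 0 0;0 0 0 -70 0 0 0;0 0 0 -85 0 0 0;0 0 0 -85 0 0 0"

```text
clock: 8.45
eef_pos: [0.5221, 0.3943, 0.09]
tool_rot: [2.008, 2.414, 0.008]
contact_force: [0.2, -0.4, -0.9]
finger_gap: 0.245
```

```bash
cat >> mv.py <<'E'
TR=np.array([.5707,-.1121,-1.6123])
def tray(x,y):
    c,s=np.cos(TR[2]),np.sin(TR[2]);return TR[0]+c*x-s*y,TR[1]+s*x+c*y
def intray(P):
    c,s=np.cos(TR[2]),np.sin(TR[2]);d=np.array(P[:2])-TR[:2];return np.round([(c*d[0]+s*d[1])*1000,(-s*d[0]+c*d[1])*1000],1)
def st():
    s=r.get_state();print("t",round(float(s["clock"]),2),"tray xy",intray(s["eef_pos"]),"z",round(s["eef_pos"][2]*1000,1),"yaw",round(np.degrees(2*np.arctan2(s["tool_rot"][1],s["tool_rot"][0])),1),"F",np.round(s["contact_force"],1),"gap",round(s["finger_gap"],3))
E
python3 -c "
from mv import *
st();mv((*tray(-.26,-.015),.087),-2.4)
im=r.grab_frame('wrist');cv2.imwrite('pics/w8.png',im)"
```

```text
t 8.45 tray xy [-503.9  -69.5] z 90.0 yaw 100.5 F [ 0.2 -0.4 -0.9] gap 0.245
t 8.45 shift [-249.9   -1.2    2.5] turn [ 1.000e-01 -3.000e-01  1.029e+02]
```

View pics/w8.png

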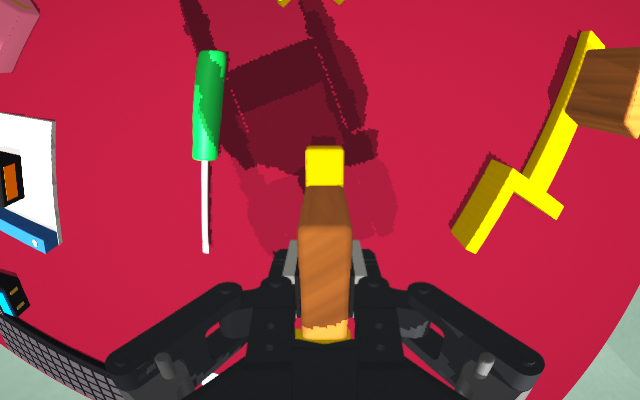

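The stick is held rigidly. Now transfer it while turning.

Call:
send_rows --moves "0 -15 0 0 0 0 6;0 -30 0 0 0 0 12;0 -45 0 0 0 0 18;0 -60 0 0 0 0 25;0 -77 0 0 0 0 32;0 -94 0 0 0 0 39;0 -111 0 0 0 0 46;0 -128 0 0 0 0 53;0 -145 0 0 0 0 60;0 -162 0 0 0 0 67;0 -179 0 0 0 0 74;0 -196 0 0 0 0 81;0 -213 0 0 0 0 88;0 -230 -1 0 0 0 94;0 -242 -1 0 0 0 99;0 -250 -1 0 0 0 102.9;0 -250 -1 0 0 0 102.9;0 -250 -1 0 0 0 102.9"

```text
clock: 10.3
eef_pos: [0.5646, 0.1474, 0.0856]
tool_rot: [3.141, -0.064, -0.003]
contact_force: [0.8, 0.3, -1.4]
finger_gap: 0.247
```

```bash
python3 - <<'E'
from mv import *
import fit
st()
s=r.get_state()
im=r.grab_frame("scene");b=r.grab_frame("side");w=r.grab_frame("wrist");cv2.imwrite("pics/w9.png",w);cv2.imwrite("pics/s9.png",im);cv2.imwrite("pics/b9.png",b)
cv2.imwrite("pics/v9.png",np.hstack([cv2.resize(im[95:245,150:300],(400,400),interpolation=cv2.INTER_CUBIC),cv2.resize(b[60:210,230:380],(400,400),interpolation=cv2.INTER_CUBIC)]))
E
```

```text
t 10.3 tray xy [-259.   -16.9] z 85.6 yaw -2.3 F [ 0.8  0.3 -1.4] gap 0.247
```

View pics/v9.png

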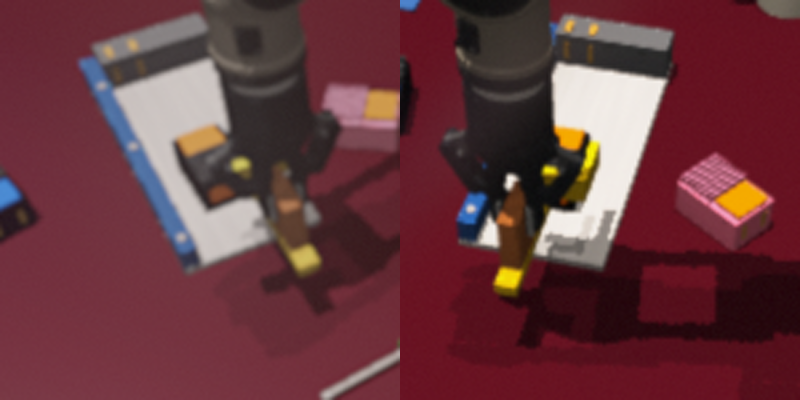

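View pics/w9.png

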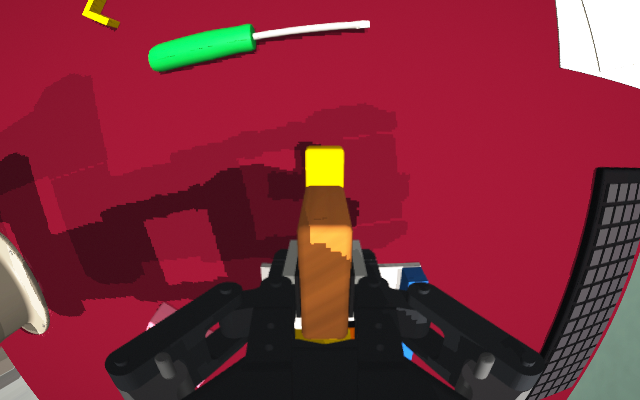

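Tool x is now tray +y and tool y is tray +x. Descend just above the plate behind the module, then advance a little.

Call:
send_rows --moves "0 0 0 25 0 0 0;0 0 0 50 0 0 0;0 0 0 68 0 0 0;0 0 0 73 0 0 0;0 0 10 73 0 0 0;0 0 20 73 0 0 0;0 0 32 73 0 0 0;0 0 32 73 0 0 0;0 0 32 73 0 0 0"

```text
clock: 11.35
eef_pos: [0.5643, 0.1147, 0.0142]
tool_rot: [-3.141, 0.068, -0.002]
contact_force: [-0.2, 0.1, -1.8]
finger_gap: 0.248
```

```bash
cat > look.py <<'E'
from mv import *
import sys
def look(tag):
    st()
    im=r.grab_frame("scene");b=r.grab_frame("side")
    cv2.imwrite(f"pics/{tag}.png",np.hstack([cv2.resize(im[95:215,165:285],(400,400),interpolation=cv2.INTER_CUBIC),cv2.resize(b[60:180,240:360],(400,400),interpolation=cv2.INTER_CUBIC)]))
if __name__=="__main__": look(sys.argv[1])
E
python3 look.py v10
```

```text
t 11.35 tray xy [-226.4  -15.8] z 14.2 yaw 357.5 F [-0.2  0.1 -1.8] gap 0.248
```

View pics/v10.png

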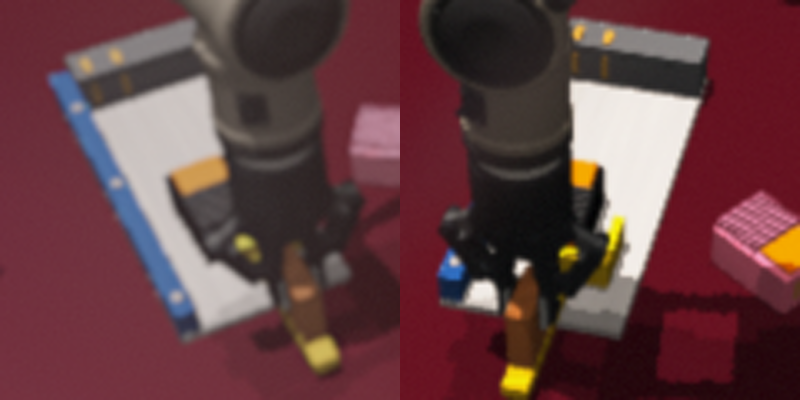

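Call:
send_rows --moves "0 4 0 0 0 0 0;0 8 0 0 0 0 0;0 12 0 0 0 0 0;0 15 0 0 0 0 0;0 18 0 0 0 0 0;0 21 0 0 0 0 0;0 24 0 0 0 0 0;0 27 0 0 0 0 0;0 30 0 0 0 0 0;0 33 0 0 0 0 0;0 36 0 0 0 0 0;0 38 0 0 0 0 0;0 40 0 0 0 0 0;0 40 0 0 0 0 0"

```text
clock: 12.85
eef_pos: [0.6042, 0.1137, 0.0136]
tool_rot: [3.141, -0.066, 0.001]
contact_force: [-0.8, -0.6, -1.8]
finger_gap: 0.247
```

```bash
python3 look.py v11
```

```text
t 12.85 tray xy [-226.9   24.1] z 13.6 yaw -2.4 F [-0.8 -0.6 -1.8] gap 0.247
```

View pics/v11.png

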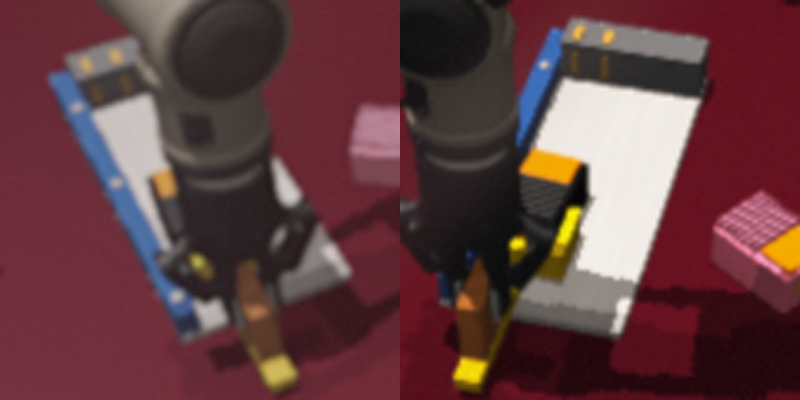

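The module moves with the cheek. I'll press on in small steps and watch the reaction.

Call:
send_rows --moves "0 1.5 0 0 0 0 0;0 3 0 0 0 0 0;0 4 0 0 0 0 0;0 5 0 0 0 0 0;0 6 0 0 0 0 0;0 6 0 0 0 0 0"

```text
clock: 13.55
eef_pos: [0.6096, 0.1134, 0.0135]
tool_rot: [3.141, -0.067, -0.001]
contact_force: [-2.8, 0.0, -0.0]
finger_gap: 0.243
```

```bash
python3 look.py v12
```

```text
t 13.55 tray xy [-226.9   29.5] z 13.5 yaw -2.4 F [-2.8  0.  -0. ] gap 0.243
```

View pics/v12.png

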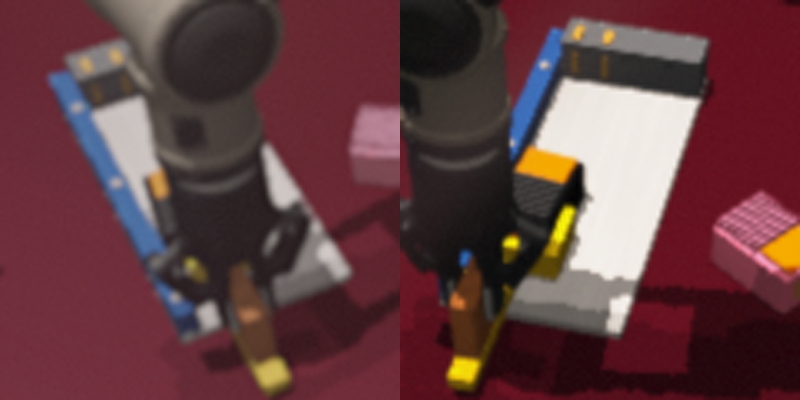

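Call:
send_rows --moves "0 1 0 0 0 0 0;0 1.5 0 0 0 0 0;0 2 0 0 0 0 0;0 2 0 0 0 0 0;0 2 0 0 0 0 0"

```text
clock: 14.15
eef_pos: [0.6106, 0.113, 0.0131]
tool_rot: [3.14, -0.068, -0.005]
contact_force: [-5.9, -0.7, -0.3]
finger_gap: 0.241
```

```bash
python3 look.py v13
```

```text
t 14.15 tray xy [-226.6   30.5] z 13.1 yaw -2.5 F [-5.9 -0.7 -0.3] gap 0.241
```

View pics/v13.png

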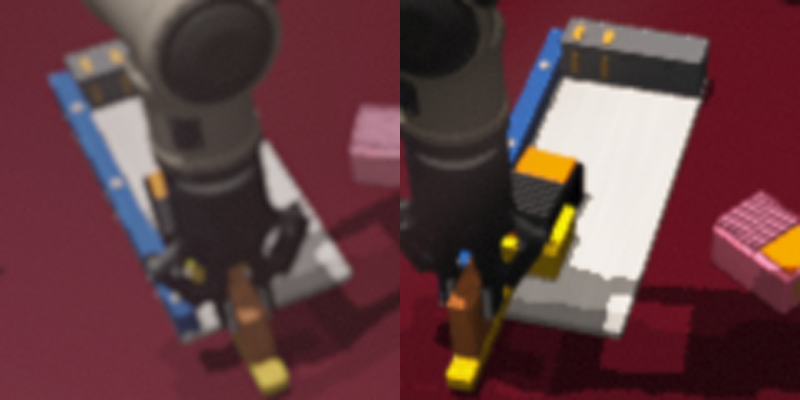

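The reaction rose to 6 N as the arm lagged, so the module is against the fence. I'll ease off to a light press and start feeding.

Call:
send_rows --moves "0 -1 0 0 0 0 0;0 -1.5 2 0 0 0 0;0 -1.5 5 0 0 0 0;0 -1.5 8 0 0 0 0;0 -1.5 11 0 0 0 0;0 -1.5 14 0 0 0 0;0 -1.5 17 0 0 0 0;0 -1.5 20 0 0 0 0;0 -1.5 23 0 0 0 0;0 -1.5 26 0 0 0 0;0 -1.5 30 0 0 0 0;0 -1.5 34 0 0 0 0;0 -1.5 38 0 0 0 0;0 -1.5 42 0 0 0 0;0 -1.5 46 0 0 0 0;0 -1.5 50 0 0 0 0;0 -1.5 50 0 0 0 0"

```text
clock: 15.95
eef_pos: [0.6082, 0.0626, 0.0135]
tool_rot: [3.14, -0.067, -0.0]
contact_force: [-0.5, -0.5, -1.6]
finger_gap: 0.245
```

```bash
python3 look.py v14
```

```text
t 15.95 tray xy [-176.1   30.3] z 13.5 yaw -2.4 F [-0.5 -0.5 -1.6] gap 0.245
```

View pics/v14.png

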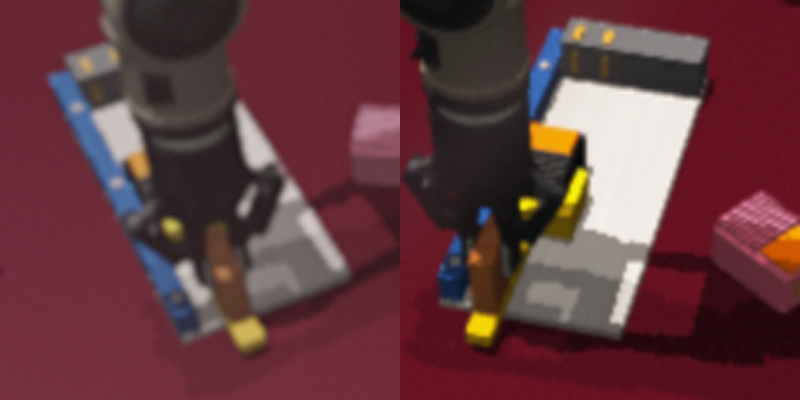

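Call:
send_rows --moves "0 0.5 3 0 0 0 0;0 0.5 6 0 0 0 0;0 0.5 10 0 0 0 0;0 0.5 14 0 0 0 0;0 0.5 18 0 0 0 0;0 0.5 22 0 0 0 0;0 0.5 26 0 0 0 0;0 0.5 30 0 0 0 0;0 0.5 34 0 0 0 0;0 0.5 38 0 0 0 0;0 0.5 42 0 0 0 0;0 0.5 46 0 0 0 0;0 0.5 50 0 0 0 0;0 0.5 54 0 0 0 0;0 0.5 58 0 0 0 0;0 0.5 62 0 0 0 0;0 0.5 66 0 0 0 0;0 0.5 70 0 0 0 0;0 0.5 70 0 0 0 0"

```text
clock: 17.95
eef_pos: [0.606, -0.0074, 0.0137]
tool_rot: [3.14, -0.067, 0.001]
contact_force: [-0.3, -0.0, -1.5]
finger_gap: 0.252
```

```bash
python3 look.py v15
```

```text
t 17.95 tray xy [-106.1   30.9] z 13.7 yaw -2.4 F [-0.3 -0.  -1.5] gap 0.252
```

View pics/v15.png

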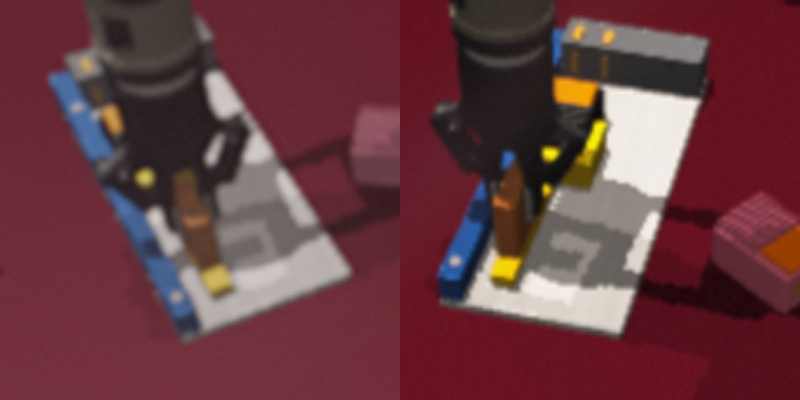

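Call:
send_rows --moves "0 0 3 0 0 0 0;0 0 6 0 0 0 0;0 0 10 0 0 0 0;0 0 14 0 0 0 0;0 0 18 0 0 0 0;0 0 22 0 0 0 0;0 0 26 0 0 0 0;0 0 30 0 0 0 0;0 0 34 0 0 0 0;0 0 38 0 0 0 0;0 0 42 0 0 0 0;0 0 45 0 0 0 0;0 0 47 0 0 0 0;0 0 49 0 0 0 0;0 0 49 0 0 0 0"

```text
clock: 19.55
eef_pos: [0.6037, -0.0559, 0.0135]
tool_rot: [3.14, -0.067, -0.0]
contact_force: [-0.2, 0.5, -0.8]
finger_gap: 0.247
```

```bash
python3 look.py v16
```

```text
t 19.55 tray xy [-57.5  30.6] z 13.5 yaw -2.4 F [-0.2  0.5 -0.8] gap 0.247
```

View pics/v16.png

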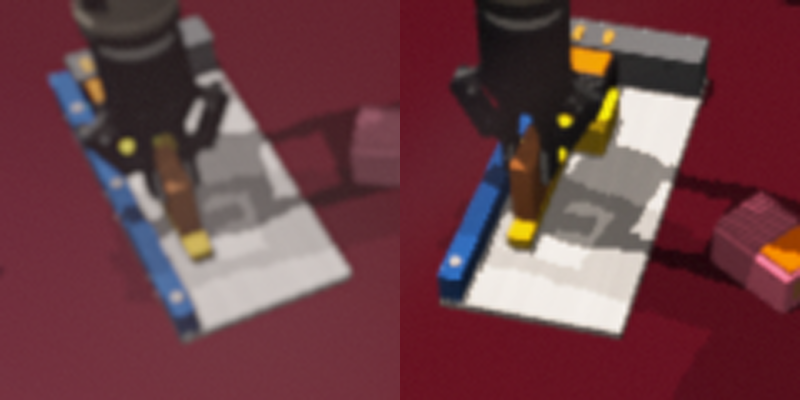

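Call:
send_rows --moves "0 0 1 0 0 0 0;0 0 2 0 0 0 0;0 0 3 0 0 0 0;0 0 4 0 0 0 0;0 0 5 0 0 0 0;0 0 5 0 0 0 0;0 0 5 0 0 0 0"

```text
clock: 20.35
eef_pos: [0.6035, -0.0607, 0.0135]
tool_rot: [3.141, -0.066, -0.0]
contact_force: [1.2, 0.7, -0.8]
finger_gap: 0.243
```

```bash
python3 -c "
from mv import *
st()"
```

```text
t 20.35 tray xy [-52.8  30.6] z 13.5 yaw -2.4 F [ 1.2  0.7 -0.8] gap 0.243
```

Call:
send_rows --moves "0 0 1 0 0 0 0;0 0 2 0 0 0 0;0 0 2.5 0 0 0 0;0 0 3 0 0 0 0;0 0 3 0 0 0 0;0 0 3 0 0 0 0"

```text
clock: 20.95
eef_pos: [0.6034, -0.0618, 0.0138]
tool_rot: [-3.139, 0.066, -0.0]
contact_force: [0.7, 7.1, 0.9]
finger_gap: 0.246
```

```bash
python3 look.py v17
```

```text
t 20.95 tray xy [-51.6  30.6] z 13.8 yaw 357.6 F [0.7 7.1 0.9] gap 0.246
```

View pics/v17.png

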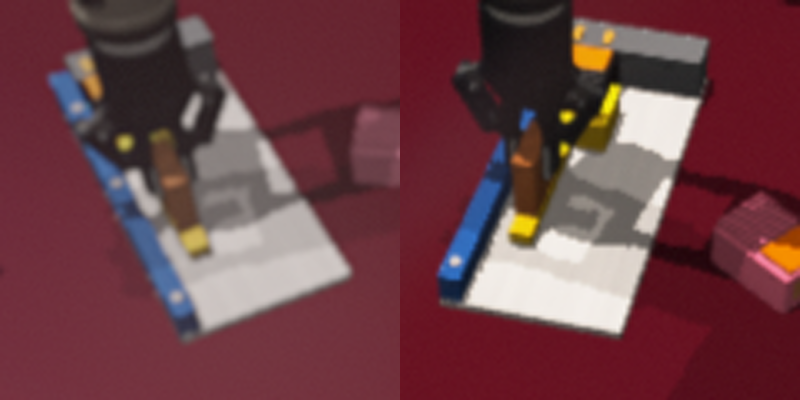

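Home: 7 N reaction at stick x = −51.6, where −52 was expected. Release the side pressure, back out along the fence and lift.

Call:
send_rows --moves "0 0 1 0 0 0 0;0 -1.5 -2 0 0 0 0;0 -3 -4 0 0 0 0;0 -3 -8 0 0 0 0;0 -3 -14 0 0 0 0;0 -3 -22 0 0 0 0;0 -3 -32 0 0 0 0;0 -3 -42 0 0 0 0;0 -3 -52 0 0 0 0;0 -3 -62 0 0 0 0;0 -3 -74 0 0 0 0;0 -3 -86 0 0 0 0;0 -3 -86 -20 0 0 0;0 -3 -100 -45 0 0 0;0 -3 -120 -70 0 0 0;0 -3 -145 -75 0 0 0;0 -3 -170 -75 0 0 0;0 -3 -190 -75 0 0 0;0 -3 -200 -75 0 0 0;0 -3 -200 -75 0 0 0"

```text
clock: 23.05
eef_pos: [0.6086, 0.138, 0.0884]
tool_rot: [3.141, -0.063, -0.0]
contact_force: [-0.3, 0.2, -1.8]
finger_gap: 0.243
```

```bash
python3 look.py v18; python3 -c "
from mv import *
mv((.521,.3935,.09),100.5)"
```

```text
t 23.05 tray xy [-251.5   27.5] z 88.4 yaw -2.3 F [-0.3  0.2 -1.8] gap 0.243
t 23.15 shift [ -98.5 -253.5   -1.7] turn [   0.     0.  -102.9]
```

View pics/v18.png

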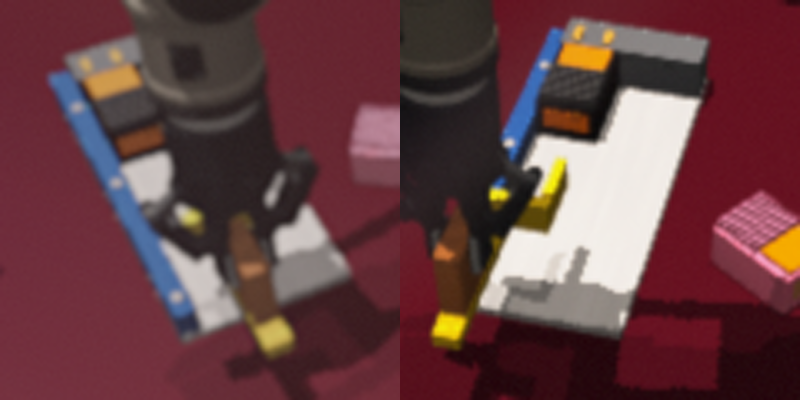

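The module sits flush at the dock and fence. Carry the stick back to its original free spot.

Call:
send_rows --moves "0 -6 -15 0 0 0 -6;0 -12 -30 0 0 0 -12;0 -18 -46 0 0 0 -18;0 -24 -62 0 0 0 -25;0 -30 -78 0 0 0 -32;0 -36 -94 0 0 0 -39;0 -43 -111 0 0 0 -46;0 -50 -128 0 0 0 -53;0 -57 -145 0 0 0 -60;0 -64 -162 0 0 0 -67;0 -71 -180 0 0 0 -74;0 -78 -198 0 0 0 -81;0 -85 -216 0 0 0 -88;0 -91 -232 0 0 0 -94;0 -96 -245 0 0 0 -99;0 -98.5 -253.5 -1 0 0 -102.9;0 -98.5 -253.5 -1 0 0 -102.9;0 -98.5 -253.5 -1 0 0 -102.9;0 -98.5 -253.5 -1 0 0 -102.9"

```text
clock: 25.05
eef_pos: [0.5216, 0.3928, 0.0894]
tool_rot: [2.012, 2.412, -0.001]
contact_force: [-0.8, 0.0, -1.5]
finger_gap: 0.247
```

```bash
python3 -c "
from mv import *
st();mv((.521,.3935,.003),100.5)
im=r.grab_frame('side');cv2.imwrite('pics/v19.png',cv2.resize(im[180:300,180:340],(800,600),interpolation=cv2.INTER_CUBIC))"
```

```text
t 25.05 tray xy [-502.4  -70. ] z 89.4 yaw 100.3 F [-0.8  0.  -1.5] gap 0.247
t 25.05 shift [ 0.8 -0.4 86.4] turn [-0.   0.  -0.2]
```

View pics/v19.png

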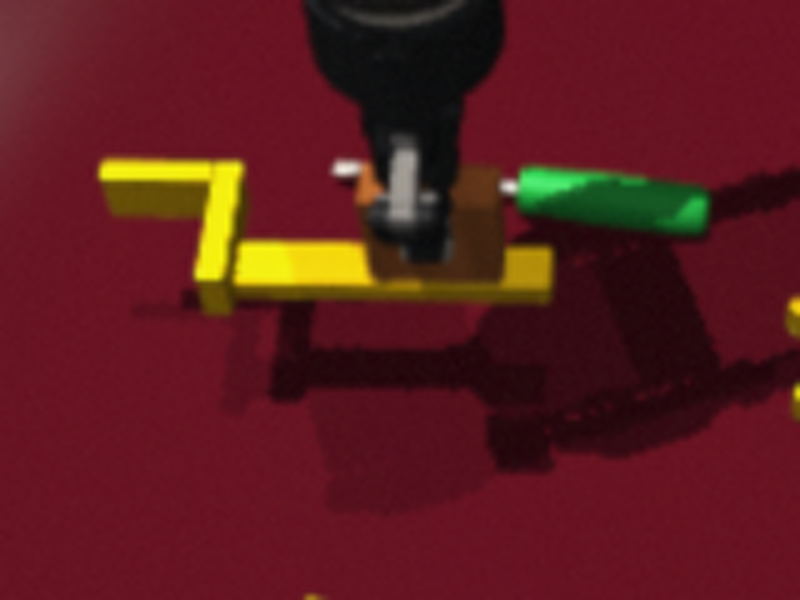

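Call:
send_rows --moves "0 0 0 30 0 0 0;0 0 0 60 0 0 0;0 0 0 76 0 0 0;0 0 0 83 0 0 0;0 0 0 86 0 0 0;0 0 0 88 0 0 0;0 0 0 88 0 0 0;0 0 0 88 0 0 0"

```text
clock: 25.9
eef_pos: [0.5217, 0.3942, 0.0025]
tool_rot: [2.009, 2.414, 0.002]
contact_force: [0.1, -0.4, -0.5]
finger_gap: 0.25
```

```bash
python3 -c "
from mv import *
st()"
```

```text
t 25.9 tray xy [-503.8  -70. ] z 2.5 yaw 100.5 F [ 0.1 -0.4 -0.5] gap 0.25
```

Call:
send_rows --moves "0 0 0 1 0 0 0;0 0 0 1 0 0 0;0 0 0 1 0 0 0;100 0 0 1 0 0 0;100 0 0 1 0 0 0;100 0 0 1 0 0 0;100 0 0 1 0 0 0;100 0 0 1 0 0 0;100 0 0 1 0 0 0;100 0 0 -15 0 0 0;100 0 0 -40 0 0 0;100 0 0 -80 0 0 0;100 0 0 -120 0 0 0;100 0 0 -140 0 0 0;100 0 0 -140 0 0 0;100 0 0 -140 0 0 0"

```text
clock: 27.5
eef_pos: [0.5208, 0.3938, 0.1411]
tool_rot: [-2.009, -2.415, 0.001]
contact_force: [0.1, 0.2, 0.1]
finger_gap: 1.0
```

```bash
python3 - <<'E'
from mv import *
st()
im=r.grab_frame("scene");b=r.grab_frame("side");w=r.grab_frame("wrist");cv2.imwrite("pics/w20.png",w)
import fit
p=np.load("pose.npz")["stick"]
f=lambda i,x,y:cv2.resize(i[y:y+75,x:x+100],(400,300),interpolation=cv2.INTER_CUBIC)
cv2.imwrite("pics/v20.png",np.vstack([np.hstack([f(im,250,225),f(b,195,205)]),np.hstack([f(im,175,95),f(b,245,60)])]))
E
```

```text
t 27.5 tray xy [-503.4  -70.8] z 141.1 yaw -259.5 F [0.1 0.2 0.1] gap 1.0
```

View pics/v20.png

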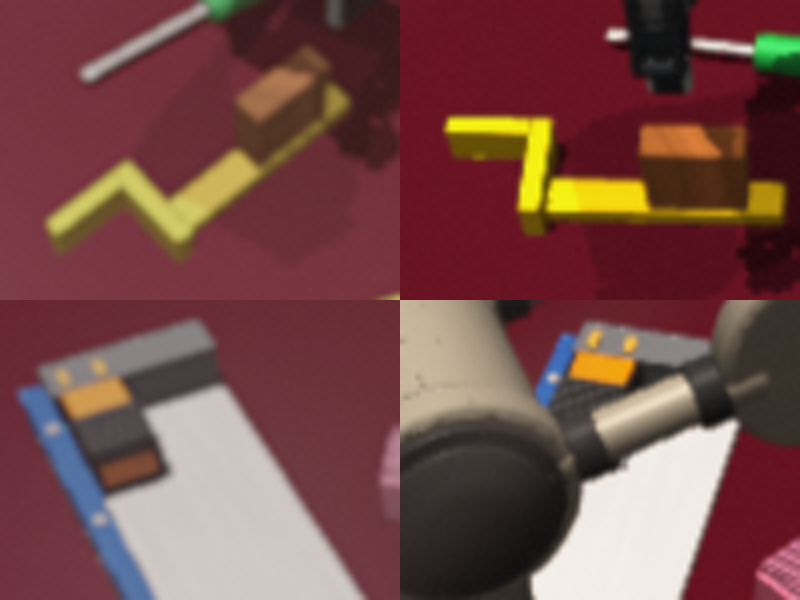

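View pics/w20.png

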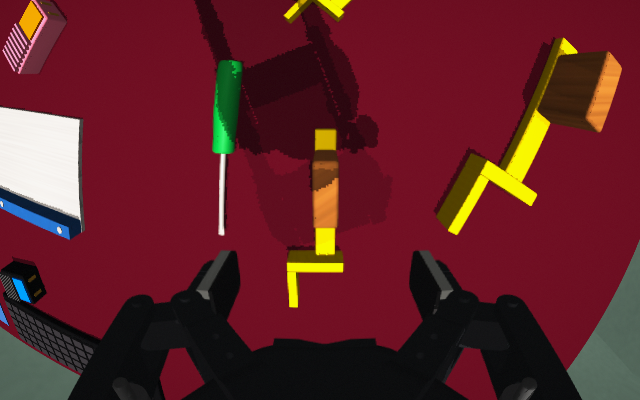

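The stick stands upright in its original place with the gripper clear (scene (283,250)). The module is flush in the corner of dock and fence (scene (203,200)). Handing in.

```bash
python3 -c "
from h import *
print(r.sign_off())"
```

```text
the job is handed in; nothing more can be done
None
```

The amber-window module is home at the dock against the fence. The push stick stands upright and released on the bench where it started. I handed the job in at about 27.6 s; no verdict was reported.

- **What I did:** I took the middle-sized stick by its handle and pressed the module over to the fence near the open end. The reaction rose to about 6 N with the arm lagging. I then fed it along the fence to the dock, where 7 N stopped the stick at tray x = −51.6 mm (−52 expected for a fully home module). Then I backed out and put the stick back.
- **Last checks:** the scene camera shows the module flush in the corner of dock and fence. The side camera was partly blocked by the arm on the last look, but had shown the same just after the stick backed out. The stick is upright and the gripper is open, about 140 mm above it, reading no contact force.
- **Failed or disagreed:**
  - **First grip:** it missed. The real fingertips lie about 40 mm short of the reported TCP, so the fingers shut just above the handle without touching it. I measured this from the pictures, corrected for it and gripped again.
  - **Module size:** my fits came out somewhat smaller than the stated size, mainly in height, and its starting angle came out between 3° and 5°. I relied on contact forces for the press and the docking instead.

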